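# Shut and lock the cover of the setting-ring box

## Robot

A 7-joint arm with a two-finger parallel gripper is mounted at the origin on the work surface; the furniture and walls round the work are solid. World frame = base frame: x ahead of the robot, y to its left, z up, the work surface at z = 0. Lengths are in m, angles in rad, forces in N, time in s.
With the tool pointing down it reaches from about 0.425 to 0.95 m from the base axis. Payload 4.7 kg.
Tool frame: the origin (TCP) lies at the very end of the fingers, on their centre line; the grasp point (between the pads) lies 19 mm behind it (env.grasp_offset is the distance from the TCP to the grasp point, in m); z points along the fingers, y is the direction in which the jaws open and shut (so a half turn about z gives the same grasp; the last joint's range is limited). The gripper opens to 85 mm and grips with 20 to 120 N. Pads are 22 mm wide; open, the fingers measure 114 mm over their backs; the gripper's body (76 mm by 85 mm) begins 54 mm behind the grasp point. The pads swing forward as they close: fully open they stand 13 mm farther back than shut.
Start: joints at [1.202, 0.469, -0.049, 1.532, 0.024, 1.141, -0.082], TCP at [0.225, -0.636, 0.231] pointing down, gripper open.
Joint ranges: [-2.59, 2.59], [-0.33, 1.99], [-1.39, 1.29], [0.1, 2.45], [-1.04, 4.18], [0.21, 1.99], [-2.66, 2.66]. Speed limits (rad/s): [2.57, 2.57, 3.14, 3.14, 3.14, 3.14, 3.14].

## Interface

Orientations are given as a rotation vector (axis times angle).
In Python, from bench import env, cams, order gives the robot as it stands. The module is installed in compiled form; this text tells all that it offers.
- The arm moves only by the tool apply_moves, never from a script. Its argument "deltas" is a list of rows, each a list of 6 numbers: the shift along the world's x, y, z as a fraction of full scale, then the turn, a rotation vector about the world's x, y, z as a fraction of full scale. In form: [[dx, dy, dz, rx, ry, rz], ...]. A call has 1 to 5 rows; each row is the pose to reach, as a shift and turn from the pose commanded when the call began; what a row does not reach only later rows make up. Full scale, the value 1, is 500 mm for a shift and pi/4 rad for a turn. A row lasts 1/8 s, in which the tool goes at most 62.5 mm and 10.7 degrees, less where a joint would pass 70% of its speed; a pose out of reach is approached as far as the arm can. A call with a number of a shift or a turn outside -1 to 1 is refused whole. A call with a gripper value outside its range is refused whole. "gripper" is the opening in per cent of the stroke, from 0 (shut) to 100 (fully open), set as the call begins (left out, the last holds). The fingers move at their own pace and stop on an object; "force" is the grip in N (left out, the last holds). Time passes only in rows, so rows that repeat a pose let the fingers close. It gives the time, the measured TCP pose, the force and the opening at its end, in the units of the state.
- env.read_state(): the state, without advancing time (a new reading comes with each control period).
- cams.read_camera(name): name is "scene" or "top" or "wrist"; returns a dict with "pixels" (420x560x3 uint8, red, green, blue), "vfov" (degrees; the focal length in pixels is half the picture's height over the tangent of half this angle, whatever the lens; pixels are square), "cx", "cy" (the principal point, pixels), "world_from_camera" (4x4, takes a point from camera to world coordinates); the wrist camera has in their place "hand_eye" (4x4, takes a point from camera to tool coordinates, whose origin is the TCP and whose axes are the flange's). Camera axes: x right, y down, z forward; pixel columns grow to the right and rows downward; lengths in m; the calibration is good to about 2 mm. A picture is of the moment at which its call begins: read the wrist's pose just before it. There is no depth.
- order.close_job(): hands the job in, once; it reports no verdict.
The state is a dict: "time": time; "joint_positions": joint angles; "qd": joint speeds; "joint_torque": joint torques, N m; "tool_pos": TCP position; "eef_rot": TCP orientation; "ft_force": force on the tool from outside, world axes, zero at the start; "moment": the same for the moment, N m; "grip_width": opening from 0.0 (shut) to 1.0 (fully open).
Only numpy, scipy, OpenCV 4.12 (cv2) and the standard library are available. Lean on these libraries where they do the work, as an engineer would, in place of code of your own. Each camera call takes 0.05 s, during which the arm holds its last target. There are 200 camera calls.

## Task

The setting rings are back in their grey dust-tight box, but its hinged aluminium cover still stands ajar. Push the cover down shut with the fingertips, then set a fingertip in the slot of the round black quarter-turn fastener in the cover and turn it clockwise (seen from above) as far as it goes, until its yellow pointer stands at the red dot and the cam has drawn the cover down tight on its seal. Nothing is to be gripped or picked up: do not swing the cover further open, and leave everything else on the bench where it lies.

Things in the scene. Friction and masses are not known exactly. Their poses are not given: they have to be found in the camera images.
- ring_box: Grey steel box, 220 mm deep (x), 280 wide (y), 85 high, standing fixed on the bench, rings inside. Origin: centre of its underside, on the bench; x points from the front wall (facing the robot) to the hinge at the back, y to the box's left, z up. A rubber seal on the front wall's top gives about 4 mm under the cover.
- cover (a joint): Angle of the aluminium cover, rad: 0 fully shut, growing as its front edge rises. Counterbalanced: it stays at any angle; 1 to 3 N near the front pushes it down. Let go unlocked, it rests on the seal at about 0.025, close enough for the cam to catch; pressing it down to 0 takes about 4 N at the front.
- cover_edge (a point): Middle of the cover's front edge, top face, 223 mm from the hinge line; moves with the cover (a 5 mm plate, 226 x 288 mm). Plain plate that can be pushed on lies 65 to 135 mm left and right of the middle.
- cover_hinge (a point): Middle of the back of the cover, 5 mm above the hinge line. The hinge line runs along the box's y at x = +110 mm, z = 89 mm in the box's frame (the underside of the shut cover; its top face is then at z = 94 mm).
- fastener (a joint): Angle of the fastener, rad: 0 open (slot parallel to the cover's front edge, yellow pointer to the box's right), growing clockwise from above to the hard stop at 1.571, locked (slot square to the front edge, pointer to the front). Stays where left; takes 0.06 N m, 0.1 to 0.2 N m over the last third as its cam draws the cover down. Turned before the cover is down, it keeps the cover from shutting.
- slot_mouth (a point): Centre of the slot, on the fastener's axis (square to the cover, 158 mm from the hinge line, midway left to right), 2.5 mm above the cover's top face, level with the top of the black rotor. Rotor: flush in the cover, 99 mm across, with a straight slot right across it, 40 mm wide, 18.5 mm deep, upright walls, flat steel floor. A steel bezel 117 mm across stands 1 mm above it.
- slot_end (a point): Point in the slot 28 mm from the axis, towards the end with the yellow pointer, level with the rotor's top; turns with the rotor. Closed fingertips set down here fit with room all round; carried clockwise along an arc about the axis they push the slot wall and turn the rotor.
- loose_ring: bright steel ring, 66 mm across and 18 mm high, lying beside the left side of the box; a bystander. Origin: centre of its underside
- screwdriver: flat screwdriver with an amber handle, 181 mm long, handle 25 mm thick, lying beside the right side of the box; a bystander. Origin: under its middle
- dark_ring_1: dark ring, 66 mm across and 20 mm high, on the bench to the left; a bystander. Origin: centre of its underside
- dark_ring_2: dark ring, 68 mm across and 18 mm high, on the bench to the left; a bystander. Origin: centre of its underside
- gauge_case_b: brown wooden gauge case, 66 x 130 x 42 mm, on the bench to the left; a bystander. Origin: centre of its underside
- plug_gauge_2: plug gauge, 104 mm long and 22 mm thick, lying on the bench to the left; a bystander. Origin: under its middle
- dial_indicator: dial indicator, 94 x 56 x 20 mm, lying on the bench to the left; a bystander. Origin: centre of its underside
- cleaning_brush: flat brush with a wooden handle, 182 x 34 x 13 mm, lying on the bench to the left; a bystander. Origin: centre of its underside

How it is judged:
On the way, in this order (a step that is already met when the one before it is completed fails the run):
1. the cover is pushed down shut on its seal (value of joint cover below 0.04 rad and value of joint fastener below 0.6 rad), for 0.2 s.
2. the fastener is turned clockwise to its stop and the cover is drawn down tight (value of joint fastener above 1.42 rad and value of joint cover below 0.012 rad), for 0.2 s.
At the end, for the whole second after the job is handed in: The fastener stands within 0.15 rad of its clockwise stop (above 1.42 rad) and the cover, let go, stays drawn down within 0.012 rad (about 2.5 mm at the front edge) of fully shut (all of step 2 and velocity of joint cover below 0.02 rad/s); the robot touches nothing.
It fails at once if the cover is swung or lifted further open (above 0.75 rad) (value of joint cover above 0.75 rad).
It fails at once if a thing beside the box or on the bench is moved more than 30 mm or picked up (distance of any of loose_ring, screwdriver, dark_ring_1, dark_ring_2, gauge_case_b, plug_gauge_2, dial_indicator, cleaning_brush from where it was at the start of the episode above 0.03 m).
It also fails if it takes over 48 s, if anything falls off the work surface, if the arm or the gripper's body presses on something with over 40 N, if the wrist force passes 120 N, or if a joint passes its speed limit or range.

## Working session

There is one attempt and no reset: what is moved stays moved. The work goes in short steps, Python scripts to look and compute and a tool call to move; the robot and the scene stay as the last step left them, time stands still between calls to the robot, and variables do not carry over. Pictures are saved under pics/ and viewed, about 8 in all and at most 12, crops included, and the job is handed in when it is done.

Besides the shell and the picture viewer there is one more tool, called after ">>>" by a JSON object that holds its "method" and its "body", one argument or row to a line. apply_moves: Moves the arm, as the interface text tells. Shift numbers are shares of 500 mm and turn numbers shares of pi/4 rad, none past 1 either way. Its arguments: {"type":"object","properties":{"deltas":{"type":"array","items":{"type":"array","items":{"type":"number"}}},"gripper":{"type":"number"},"force":{"type":"number"}},"required":["deltas"]}

```bash
mkdir -p pics; cat > h.py <<'E'
import numpy as np, cv2
from bench import env,cams,order
from scipy.spatial.transform import Rotation as R
def snap(n,f):
    s=env.read_state(); d=cams.read_camera(n); cv2.imwrite(f'pics/{f}.png',d['pixels'][:,:,::-1]); 
    if n=='wrist':
        T=np.eye(4);T[:3,:3]=R.from_rotvec(s['eef_rot']).as_matrix();T[:3,3]=s['tool_pos'];M=T@d['hand_eye']
    else: M=d['world_from_camera']
    np.savez(f'pics/{f}.npz',M=M,v=d['vfov'],cx=d['cx'],cy=d['cy'],pix=d['pixels'])
    return s
def cam(f):
    z=np.load(f'pics/{f}.npz'); fl=210/np.tan(np.radians(z['v'])/2); return z['M'],fl,float(z['cx']),float(z['cy'])
def proj(f,P):
    M,fl,cx,cy=cam(f); q=(np.atleast_2d(P)-M[:3,3])@M[:3,:3]; return np.c_[cx+fl*q[:,0]/q[:,2],cy+fl*q[:,1]/q[:,2]]
def onz(f,u,v,z):
    M,fl,cx,cy=cam(f); d=M[:3,:3]@[(u-cx)/fl,(v-cy)/fl,1]; return M[:3,3]+d*(z-M[2,3])/d[2]
E
python3 - <<'E'
from h import *
s=snap('top','top1');snap('scene','sc1');print(s)
print(cam('top1'),cam('sc1'))
a=cv2.imread('pics/top1.png');b=cv2.imread('pics/sc1.png')
E
```

```text
{'time': 0.0, 'joint_positions': array([ 1.20211778,  0.46943476, -0.04859991,  1.53368493,  0.02407054,
        1.14100617, -0.08229252]), 'qd': array([-1.52228919e-03,  2.85184466e-05, -1.25878813e-03, -1.36061602e-03,
        1.11846338e-03,  1.19921748e-03, -1.73617814e-03]), 'joint_torque': array([ 5.08370504e-04, -5.10299885e+01, -4.66036156e-02, -2.37717319e+01,
        1.06898052e-02,  7.58544949e-03,  7.71321620e-07]), 'tool_pos': array([ 0.22478888, -0.63585162,  0.23026974]), 'eef_rot': array([-3.09447078e+00, -5.30883716e-01,  5.83628524e-04]), 'ft_force': array([ 0.49440136,  0.47405528, -0.41473471]), 'moment': array([ 0.00079781,  0.01397258, -0.0622859 ]), 'grip_width': 1.0015952814856084}
(array([[ 0.02720994, -0.99088791,  0.13191199,  0.42286294],
       [-0.99957661, -0.02833113, -0.00662987,  0.02737355],
       [ 0.01030668, -0.13167574, -0.99123926,  1.36262837],
       [ 0.        ,  0.        ,  0.        ,  1.        ]]), np.float64(379.6427073399233), 280.7771697804122, 208.90678518867298) (array([[-0.7974348 , -0.38183342,  0.4672269 ,  0.05990965],
       [-0.60308089,  0.4789635 , -0.63787726,  0.75247121],
       [ 0.01977822, -0.79044114, -0.61221861,  0.74903454],
       [ 0.        ,  0.        ,  0.        ,  1.        ]]), np.float64(397.6391585503895), 284.2622780976826, 205.47527532935504)
```

View pics/top1.png

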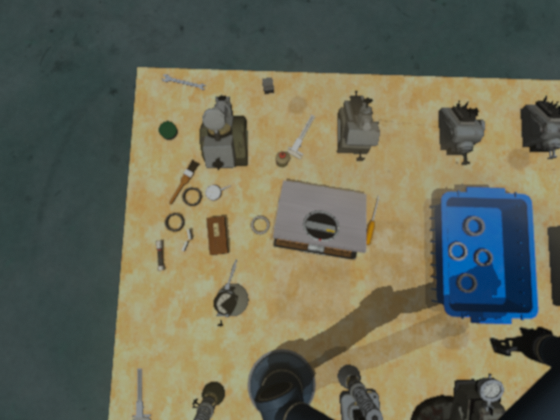

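View pics/sc1.png

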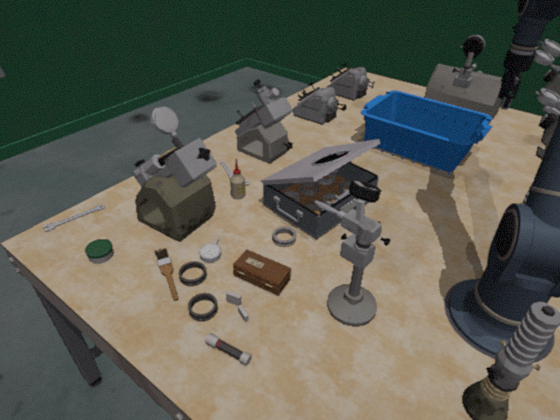

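The top view shows the cover ajar at about (275–368, 180–250), with the fastener at (321,225). The scene view shows the cover tilted at roughly 0.4 rad. I'll crop both for corner picking.

```bash
python3 - <<'E'
from h import *
a=cv2.imread('pics/top1.png')[170:270,260:390];b=cv2.imread('pics/sc1.png')[130:240,255:390]
a=cv2.resize(a,(650,500)[0:2],interpolation=3)
a=cv2.resize(cv2.imread('pics/top1.png')[170:270,260:390],None,fx=3,fy=3,interpolation=2)
b=cv2.resize(cv2.imread('pics/sc1.png')[135:235,255:390],None,fx=3,fy=3,interpolation=2)
o=np.zeros((600,410,3),np.uint8);o[:300,:390]=a;o[300:,:405]=b
cv2.imwrite('pics/c1.png',o)
E
```

```text
(no output)
```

View pics/c1.png

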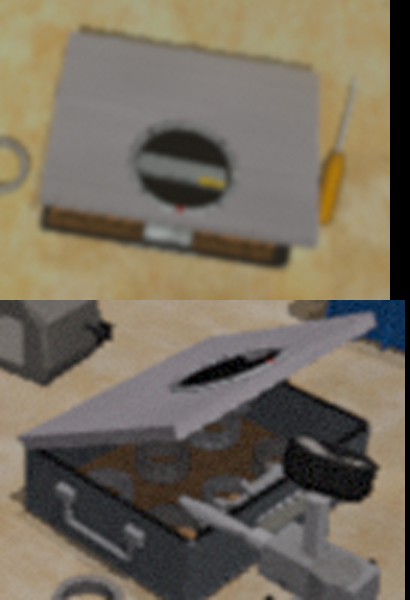

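```bash
cat >> h.py <<'E'
def cov(p,u,v,w):  # u: distance from hinge toward front, v: left, w: above cover underside
    x,y,a,t=p; c,s=np.cos(t),np.sin(t)
    b=np.array([0.11-u*c+w*s*1.0*0 - (-w*s), v, 0.089+u*s+w*c]) if 0 else np.array([0.11-u*c+w*s, v, 0.089+u*s+w*c])
    C,S=np.cos(a),np.sin(a); return np.array([x+C*b[0]-S*b[1],y+S*b[0]+C*b[1],b[2]])
E
python3 - <<'E'
from h import *
from scipy.optimize import least_squares
B=-.003;F=.223;L=.144
obs=[('top1',B,L,.005,286.7,180),('top1',B,-L,.005,365,193),('top1',F,-L,.005,365.7,251),('top1',F,L,.005,274.3,238.3),
('sc1',B,L,.005,255+22/3,135+138/3),('sc1',F,L,.005,255+178/3,135+128/3),('sc1',F,-L,.005,255+375/3,135+17/3),
('top1',.158,0,.0075,260+184/3,170+168/3)]
f=lambda p:np.concatenate([(proj(o[0],cov(p,*o[1:4]))[0]-o[4:]) for o in obs])
r=least_squares(f,[.75,-.1,-.1,.4],loss='soft_l1');print(r.x,f(r.x).reshape(-1,2).round(1))
p=r.x;np.save('p.npy',p)
for n,q in dict(edge=(F,0,.005),slot=(.158,0,.0075)).items(): print(n,cov(p,*q), cov([*p[:3],0],*q))
print('slot_end shut',cov([*p[:3],0],.158,-.028,.0075),'pushL',cov(p,.2,.09,.005),'pushR',cov(p,.2,-.09,.005))
print(proj('top1',cov(p,.158,-.04,.0075)))
E
```

```text
[ 0.55737163 -0.11463915 -0.12569396  0.47225251] [[-3.7  0.6]
 [ 1.7  0.4]
 [ 0.8  0.7]
 [-0.6 -1. ]
 [-1.8 -1. ]
 [ 0.5  0.7]
 [-0.6 -0.6]
 [ 0.3  0.3]]
edge [ 0.47173533 -0.10381813  0.19489396] [ 0.4452631 -0.1004731  0.094    ]
slot [ 0.53029241 -0.11121741  0.16755225] [ 0.50975031 -0.10862171  0.0965    ]
slot_end shut [ 0.50624014 -0.13640082  0.0965    ] pushL [ 0.50333899 -0.01709591  0.18443141] pushR [ 0.48077361 -0.19567587  0.18443141]
[[334.17014316 228.19491424]]
```

>>> {"method": "apply_moves", "body": {
  "deltas": [
    [0.0,0.0,0.1,0,0,0.2],
    [0.07,0.11,0.1,0,0,0.4],
    [0.13,0.22,0.1,0,0,0.6],
    [0.2,0.33,0.1,0,0,0.8],
    [0.26,0.44,0.1,0,0,0.85]
  ],
  "gripper": 0
}}

```text
time: 0.72
tool_pos: [0.3531, -0.4193, 0.281]
eef_rot: [-2.75, -1.519, -0.0]
ft_force: [1.2, -0.9, 0.1]
grip_width: -0.0
```

>>> {"method": "apply_moves", "body": {
  "deltas": [
    [0.06,0.1,0,0,0,0.2],
    [0.12,0.2,0,0,0,0.4],
    [0.18,0.3,0,0,0,0.6],
    [0.22,0.4,0,0,0,0.8],
    [0.24,0.43,0,0,0,0.85]
  ]
}}

```text
time: 1.35
tool_pos: [0.4732, -0.2024, 0.2814]
eef_rot: [-2.094, -2.342, -0.001]
ft_force: [-1.0, -0.2, 0.8]
grip_width: -0.001
```

>>> {"method": "apply_moves", "body": {
  "deltas": [
    [0,0,0,0,0,0.2],
    [0,0,0,0,0,0.4],
    [0,0,0,0,0,0.6],
    [0,0,0,0,0,0.8],
    [0,0,0,0,0,0.85]
  ]
}}

```text
time: 1.98
tool_pos: [0.4717, -0.2076, 0.2809]
eef_rot: [-1.222, -2.893, 0.001]
ft_force: [-0.2, 0.4, 0.7]
grip_width: -0.001
```

>>> {"method": "apply_moves", "body": {
  "deltas": [
    [0,0,0,0,0,0.2],
    [0,0,0,0,0,0.4],
    [0,0,0,0,0,0.6],
    [0,0,0,0,0,0.8],
    [0,0,0,0,0,0.85]
  ]
}}

```text
time: 2.6
tool_pos: [0.4718, -0.2075, 0.2809]
eef_rot: [-0.209, -3.134, -0.0]
ft_force: [0.5, 0.5, -0.3]
grip_width: -0.002
```

>>> {"method": "apply_moves", "body": {
  "deltas": [
    [0.01,0.01,-0.07,0,0,0],
    [0.01,0.01,-0.13,0,0,0],
    [0.01,0.01,-0.16,0,0,0],
    [0.01,0.01,-0.18,0,0,0],
    [0.01,0.01,-0.2,0,0,0]
  ]
}}

```text
time: 3.22
tool_pos: [0.4779, -0.2017, 0.1816]
eef_rot: [0.207, 3.133, -0.001]
ft_force: [-0.2, -0.0, 1.2]
grip_width: 0.002
```

>>> {"method": "apply_moves", "body": {
  "deltas": [
    [0,0,-0.03,0,0,0],
    [0,0,-0.06,0,0,0],
    [0,0,-0.09,0,0,0],
    [0,0,-0.12,0,0,0],
    [0,0,-0.14,0,0,0]
  ]
}}

```text
time: 3.85
tool_pos: [0.4769, -0.2012, 0.1101]
eef_rot: [-0.206, -3.134, -0.001]
ft_force: [-0.2, 0.4, 0.9]
grip_width: -0.001
```

>>> {"method": "apply_moves", "body": {
  "deltas": [
    [0,0,-0.01,0,0,0],
    [0,0,-0.015,0,0,0],
    [0,0,-0.02,0,0,0],
    [0,0,-0.025,0,0,0],
    [0,0,-0.026,0,0,0]
  ]
}}

```text
time: 4.47
tool_pos: [0.4774, -0.2014, 0.0984]
eef_rot: [0.206, 3.135, -0.0]
ft_force: [-0.1, 0.4, 0.5]
grip_width: -0.002
```

```bash
python3 - <<'E'
from h import *
s=snap('scene','sc2');print(s['tool_pos'],s['ft_force'],s['joint_positions'])
cv2.imwrite('pics/c2.png',cv2.resize(cv2.imread('pics/sc2.png')[110:250,230:410],None,fx=4,fy=4,interpolation=2))
E
```

```text
[ 0.47736837 -0.20140044  0.09835568] [-0.11680594  0.42777033  0.49272759] [ 0.81702705  0.45595    -0.62918213  2.00453856  0.37155456  0.79466262
  1.41113224]
```

View pics/c2.png

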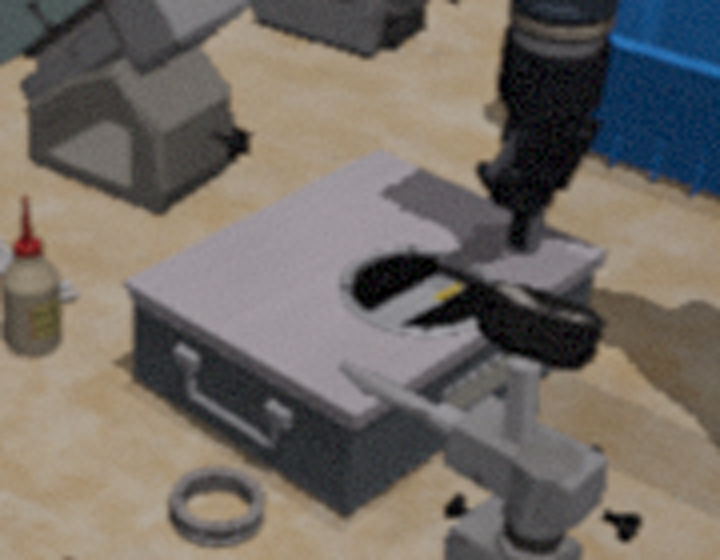

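The scene view shows the cover almost down and the fingertip on its right side at (520,245) in the crop. The force is still low, so I'll press to the seal, then lift.

>>> {"method": "apply_moves", "body": {
  "deltas": [
    [0,0,-0.003,0,0,0],
    [0,0,-0.006,0,0,0],
    [0,0,-0.008,0,0,0],
    [0,0,-0.008,0,0,0],
    [0,0,-0.008,0,0,0]
  ]
}}

```text
time: 5.15
tool_pos: [0.4773, -0.2014, 0.0944]
eef_rot: [0.206, 3.135, -0.0]
ft_force: [-1.6, 0.0, 5.4]
grip_width: 0.004
```

>>> {"method": "apply_moves", "body": {
  "deltas": [
    [0,0,0.06,0,0,0],
    [0,0,0.14,0,0,0],
    [0.03,0.06,0.2,0,0,0],
    [0.06,0.13,0.2,0,0,0],
    [0.06,0.13,0.2,0,0,0]
  ]
}}

```text
time: 5.78
tool_pos: [0.5084, -0.133, 0.1947]
eef_rot: [0.197, 3.134, 0.002]
ft_force: [-0.4, -0.0, 0.1]
grip_width: -0.003
```

```bash
python3 - <<'E'
from h import *
s=snap('wrist','w1');print(s['tool_pos'],s['eef_rot'],s['ft_force']);snap('top','top2')
a=cv2.imread('pics/w1.png');b=cv2.resize(cv2.imread('pics/top2.png')[170:270,260:390],None,fx=2.4,fy=2.4,interpolation=2)
o=np.zeros((420,800,3),np.uint8);o[:,:560]=a;o[:240,560:]=b[:,:240];cv2.imwrite('pics/w1b.png',o)
p=np.load('p.npy');p[3]=.025
for q in [(.158,0,.0075),(.158,-.0495,.0075),(.138,-.045,.0075),(.178,-.045,.0075)]: print(proj('w1',cov(p,*q)))
E
```

```text
[ 0.50843107 -0.13300001  0.19467997] [1.97066402e-01 3.13364229e+00 2.26947248e-03] [-0.40117333 -0.03743959  0.11962705]
[[305.68741902 212.71272268]]
[[248.07424522 212.82598532]]
[[253.99790312 234.19102847]]
[[252.58982935 190.28160256]]
```

View pics/w1b.png

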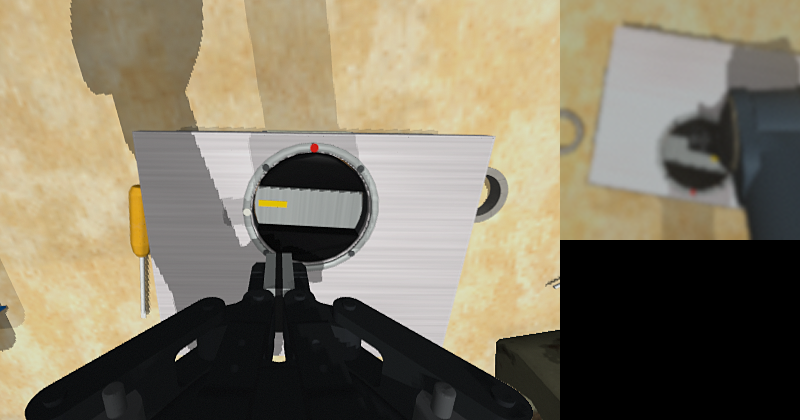

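```bash
python3 - <<'E'
from h import *
g=cv2.cvtColor(cv2.imread('pics/w1.png'),6)
p=np.load('p.npy');p[3]=.025;c=cov(p,.158,0,.0075);print(c)
for uv in [(311.5,206),(254,206),(369,206),(311.5,152),(311.5,260),(314,148),(258,207),(365,210),(135,132),(493,136)]: print(uv,onz('w1',*uv,c[2] if uv[0] not in(135,493) else .1).round(4))
print(g[140:275:1,320].tolist());print(g[206,235:390].tolist()); print(g[170,235:390].tolist());print(g[180:240,290].tolist(),g[180:240,345].tolist())
E
```

```text
[ 0.5099853  -0.1086514   0.10044724]
(311.5, 206) [ 0.5046 -0.1031  0.1004]
(254, 206) [ 0.4984 -0.1518  0.1004]
(369, 206) [ 0.5109 -0.0545  0.1004]
(311.5, 152) [ 0.4594 -0.0989  0.1004]
(311.5, 260) [ 0.5556 -0.1079  0.1004]
(314, 148) [ 0.4565 -0.0967  0.1004]
(258, 207) [ 0.4997 -0.1485  0.1004]
(365, 210) [ 0.514  -0.058   0.1004]
(135, 132) [ 0.4262 -0.2357  0.1   ]
(493, 136) [0.4653 0.0452 0.1   ]
[176, 180, 173, 147, 161, 166, 182, 191, 183, 160, 142, 129, 101, 6, 8, 24, 35, 41, 36, 33, 31, 28, 24, 20, 19, 19, 20, 19, 20, 19, 19, 17, 17, 15, 17, 17, 18, 16, 18, 16, 17, 16, 15, 15, 14, 15, 15, 13, 8, 46, 87, 109, 168, 161, 159, 159, 159, 159, 158, 158, 159, 158, 158, 158, 157, 158, 158, 157, 158, 157, 156, 156, 157, 157, 156, 157, 157, 157, 157, 158, 157, 158, 158, 159, 161, 159, 117, 0, 4, 9, 7, 8, 8, 13, 18, 18, 19, 18, 19, 19, 18, 19, 18, 19, 21, 17, 18, 16, 16, 12, 17, 18, 19, 18, 20, 19, 19, 16, 11, 2, 23, 78, 112, 78, 74, 122, 132, 119, 106, 99, 116, 125, 118, 121, 122]
[181, 181, 182, 181, 181, 182, 184, 179, 134, 138, 150, 158, 163, 165, 161, 112, 126, 85, 25, 80, 1
[... 1184 characters left out ...]
72, 71, 70, 66, 72, 115, 168, 189, 177, 171, 182, 213, 214, 211, 210, 210, 210, 211, 211, 210, 210, 210, 210, 209, 209, 208, 208, 208, 208, 208, 208, 207]
[16, 17, 17, 16, 18, 15, 3, 35, 101, 151, 173, 166, 165, 166, 166, 166, 165, 165, 165, 165, 166, 164, 165, 165, 165, 166, 165, 165, 166, 166, 166, 165, 166, 166, 167, 167, 166, 167, 166, 168, 167, 166, 168, 174, 162, 11, 0, 7, 13, 10, 8, 8, 14, 17, 16, 16, 17, 16, 16, 16] [18, 17, 16, 14, 16, 16, 14, 14, 15, 8, 27, 90, 149, 170, 165, 164, 164, 163, 164, 163, 164, 163, 164, 162, 162, 162, 161, 161, 160, 159, 158, 158, 158, 157, 157, 157, 156, 157, 157, 157, 158, 157, 159, 159, 159, 159, 165, 155, 11, 0, 6, 10, 11, 8, 11, 17, 18, 19, 20, 21]
```

The wrist view shows the rotor centre near (311,206), which is about (0.507,−0.104) in the world. The slot lies parallel to the front edge, with the yellow pointer at (273,204) to the box's right and the red dot at (314,148). This agrees with the fit to 5 mm, so I'll insert now.

>>> {"method": "apply_moves", "body": {
  "deltas": [
    [-0.01,0.002,-0.08,0,0,0],
    [-0.01,0.002,-0.15,0,0,0],
    [-0.01,0.002,-0.18,0,0,0],
    [-0.01,0.002,-0.2,0,0,0],
    [-0.01,0.002,-0.215,0,0,0]
  ]
}}

```text
time: 6.5
tool_pos: [0.5029, -0.1357, 0.087]
eef_rot: [0.207, 3.133, -0.0]
ft_force: [1.0, -0.3, -0.2]
grip_width: -0.002
```

```bash
python3 - <<'E'
import numpy as np
c=np.array([.507,-.104]);f=lambda t:c+.028*np.array([np.cos(-1.70-t),np.sin(-1.70-t)])
p=np.array([.503,-.1355])
for i in range(0,13):
    t=i*.157;print(i,round(t,3),f(t).round(4),((f(t)-p)/.5).round(4))
E
```

```text
0 0.0 [ 0.5034 -0.1318] [0.0008 0.0075]
1 0.157 [ 0.4991 -0.1309] [-0.0078  0.0093]
2 0.314 [ 0.495  -0.1293] [-0.016   0.0124]
3 0.471 [ 0.4912 -0.1271] [-0.0236  0.0168]
4 0.628 [ 0.4878 -0.1243] [-0.0305  0.0223]
5 0.785 [ 0.4848 -0.1211] [-0.0364  0.0288]
6 0.942 [ 0.4824 -0.1174] [-0.0412  0.0362]
7 1.099 [ 0.4806 -0.1134] [-0.0447  0.0442]
8 1.256 [ 0.4795 -0.1092] [-0.047   0.0527]
9 1.413 [ 0.479  -0.1048] [-0.048   0.0614]
10 1.57 [ 0.4792 -0.1004] [-0.0475  0.0702]
11 1.727 [ 0.4801 -0.0961] [-0.0457  0.0788]
12 1.884 [ 0.4817 -0.092 ] [-0.0426  0.087 ]
```

>>> {"method": "apply_moves", "body": {
  "deltas": [
    [0.001,0.0075,0,0,0,0],
    [-0.008,0.009,0,0,0,-0.15],
    [-0.016,0.0125,0,0,0,-0.3],
    [-0.0235,0.017,0,0,0,-0.5],
    [-0.0305,0.0225,0,0,0,-0.7]
  ]
}}

```text
time: 7.12
tool_pos: [0.4893, -0.1241, 0.0882]
eef_rot: [1.055, 2.953, 0.002]
ft_force: [3.5, -0.8, -2.0]
grip_width: 0.001
```

>>> {"method": "apply_moves", "body": {
  "deltas": [
    [-0.006,0.0065,0,0,0,-0.2],
    [-0.0105,0.014,0,0,0,-0.4],
    [-0.014,0.022,0,0,0,-0.6],
    [-0.0165,0.0305,0,0,0,-0.8],
    [-0.0175,0.039,0,0,0,-1.0]
  ]
}}

```text
time: 7.75
tool_pos: [0.4807, -0.1079, 0.088]
eef_rot: [2.104, 2.322, 0.001]
ft_force: [4.7, -12.0, -6.2]
grip_width: -0.0
```

>>> {"method": "apply_moves", "body": {
  "deltas": [
    [0.0,0.006,0,0,0,-0.15],
    [0.001,0.012,0,0,0,-0.3],
    [0.002,0.018,0,0,0,-0.3],
    [0.003,0.022,0,0,0,-0.3],
    [0.003,0.022,0,0,0,-0.3]
  ]
}}

```text
time: 8.38
tool_pos: [0.4815, -0.1001, 0.0874]
eef_rot: [2.36, 2.061, -0.002]
ft_force: [3.8, -13.8, -8.0]
grip_width: -0.001
```

```bash
python3 - <<'E'
from h import *
s=snap('wrist','w2');print(s['tool_pos'],s['eef_rot'],s['ft_force'],s['moment'])
E
```

```text
[ 0.48151827 -0.10010177  0.08740832] [ 2.35977627e+00  2.06063783e+00 -1.97491011e-03] [  3.83992653 -13.8380449   -7.99033606] [-3.11716496 -0.98606653 -0.00695205]
```

View pics/w2.png

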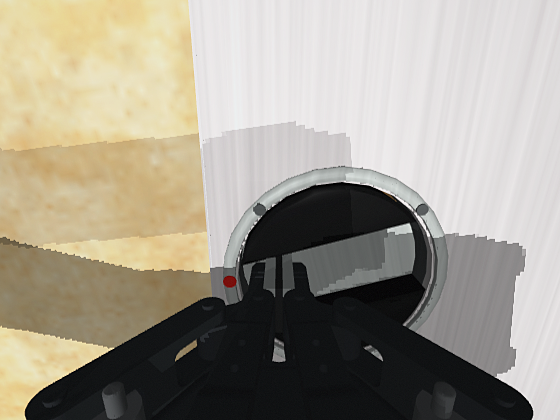

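The wrist view shows the slot about 9° short of square to the front edge, with the red dot at (230,281). I'll push further along the arc and ease the tip down to relieve the downward drag.

>>> {"method": "apply_moves", "body": {
  "deltas": [
    [0,0.003,-0.006,0,0,0],
    [0,0.006,-0.006,0,0,0],
    [0.001,0.009,-0.006,0,0,0],
    [0.001,0.012,-0.006,0,0,0],
    [0.001,0.012,-0.006,0,0,0]
  ]
}}

```text
time: 9.05
tool_pos: [0.4831, -0.092, 0.0853]
eef_rot: [2.359, 2.062, 0.002]
ft_force: [3.6, -10.2, -2.1]
grip_width: 0.0
```

>>> {"method": "apply_moves", "body": {
  "deltas": [
    [0,0.003,0,0,0,0],
    [0.0,0.006,0,0,0,0],
    [0.0,0.009,0,0,0,0],
    [0.0,0.009,0,0,0,0],
    [0.0,0.009,0,0,0,0]
  ]
}}

```text
time: 9.68
tool_pos: [0.483, -0.0918, 0.0854]
eef_rot: [2.359, 2.056, -0.002]
ft_force: [3.5, -19.2, -3.5]
grip_width: -0.004
```

At the stop: the force rose to 19 N with no further motion. I'll ease off the wall, lift out and check.

>>> {"method": "apply_moves", "body": {
  "deltas": [
    [0,-0.014,0,0,0,0],
    [0,-0.028,0,0,0,0],
    [0,-0.028,0.04,0,0,0],
    [0,-0.028,0.12,0,0,0],
    [0,-0.028,0.22,0,0,0]
  ]
}}

```text
time: 10.3
tool_pos: [0.4795, -0.096, 0.1945]
eef_rot: [-2.359, -2.072, 0.001]
ft_force: [1.3, -0.2, 0.2]
grip_width: 0.001
```

>>> {"method": "apply_moves", "body": {
  "deltas": [
    [-0.02,-0.05,0.08,0,0,0],
    [-0.03,-0.08,0.12,0,0,0],
    [-0.03,-0.08,0.12,0,0,0]
  ]
}}

```text
time: 10.68
tool_pos: [0.4659, -0.1376, 0.2554]
eef_rot: [2.361, 2.067, 0.003]
ft_force: [0.4, 0.3, 0.4]
grip_width: -0.005
```

```bash
python3 - <<'E'
from h import *
s=snap('wrist','w3');print(s['tool_pos'],s['ft_force'],s['time']);snap('scene','sc3')
o=np.zeros((420,800,3),np.uint8);o[:,:560]=cv2.imread('pics/w3.png');o[:280,560:]=cv2.resize(cv2.imread('pics/sc3.png')[130:270,260:380],None,fx=2,fy=2);cv2.imwrite('pics/w3b.png',o)
E
```

```text
[ 0.46586604 -0.1375561   0.2554202 ] [0.44084492 0.30655794 0.35513882] 10.675
```

View pics/w3b.png

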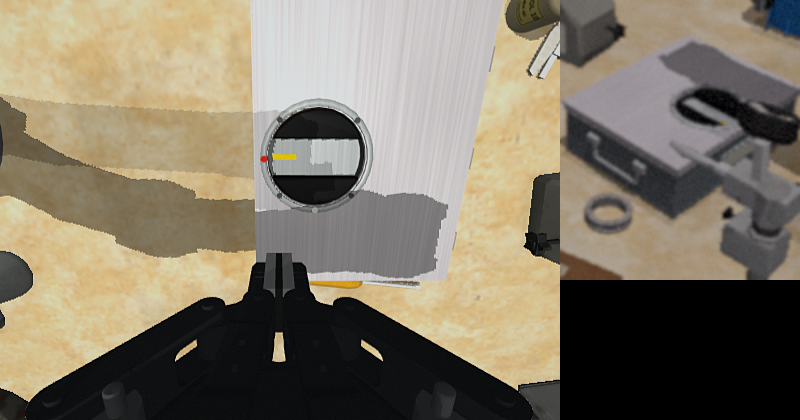

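The wrist view shows the slot square to the front edge to within 1–2°, with the yellow pointer (285,157) at the red dot (263,158). The scene view shows the cover flat and the bystanders still in place.

```bash
python3 -c "
from h import *
order.close_job()"
```

```text
the job is handed in; nothing more can be done
```

The cover is shut and the fastener is turned clockwise to its stop; I handed the job in at about 10.7 s of the 48 s allowed.

- **Cover:** I pushed it down with closed fingertips on the right front until the force rose to 5.4 N with the tip at z = 94 mm, the height of the fully shut cover.
- **Fastener:** The fingertip went into the slot without contact and turned the rotor along an arc. My first sweep stopped about 9° short. I eased the tip down, because it was being dragged downward, and pushed on. At the stop the side force rose to 19 N with no further movement.
- **Final check:** After lifting clear, the last wrist picture shows the yellow pointer at the red dot and the slot square to the front edge within 1–2°. The cover looks flat and the wrist force was near zero. The loose ring and screwdriver look undisturbed. The final pictures did not cover the items further left, but the arm never went near them.

**Disagreement:** The first camera fit and the wrist view differed by about 5 mm on the slot centre. I used a point near the wrist-view values, and the slot had room for the difference. I had no direct reading of the cover angle, so "drawn tight" rests on the pictures and the forces.

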